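Set the stock tags of the medicine bins

TASK

On the medication tray each bin has a hinged tag on its front wall. With the fingertips, push the tags over so that the bins filled with cartons from end to end, and only those, show the raised ring upwards (tag leaning over its bin), while the others show the raised bar upwards (tag leaning away from its bin, towards the robot); every tag must end fully over against its stop. Only push the tags: do not pick up, shift or knock over any of the other things.

Things in the scene. Friction and masses are not known exactly. Their poses are not given: they have to be found in the camera images.
- bay_a: fixed grey bay; its bin is FULL: five standing cartons fill it end to end. Four bays stand on a fixed 12 mm white tray, 85 mm apart along y in varying order, same yaw. Origin: centre of the bin's underside; x away from the robot, y along the row. Bin 130 (x) x 78 mm, rim at z = 50, contents below z = 61 mm; the front wall at x = -65 mm, 74 mm high, carries the tag.
- bay_b: fixed grey bay; its bin is NOT full: two cartons lie flat on its floor. Four bays stand on a fixed 12 mm white tray, 85 mm apart along y in varying order, same yaw. Origin: centre of the bin's underside; x away from the robot, y along the row. Bin 130 (x) x 78 mm, rim at z = 50, contents below z = 61 mm; the front wall at x = -65 mm, 74 mm high, carries the tag.
- bay_c: fixed grey bay; its bin is FULL: four standing cartons fill it end to end. Four bays stand on a fixed 12 mm white tray, 85 mm apart along y in varying order, same yaw. Origin: centre of the bin's underside; x away from the robot, y along the row. Bin 130 (x) x 78 mm, rim at z = 50, contents below z = 61 mm; the front wall at x = -65 mm, 74 mm high, carries the tag.
- bay_d: fixed grey bay; its bin is NOT full: one loose carton lies flat on its floor. Four bays stand on a fixed 12 mm white tray, 85 mm apart along y in varying order, same yaw. Origin: centre of the bin's underside; x away from the robot, y along the row. Bin 130 (x) x 78 mm, rim at z = 50, contents below z = 61 mm; the front wall at x = -65 mm, 74 mm high, carries the tag.
- tag_a (a joint): angle (rad) of bay_a's tag, a white plate 50 mm wide (y), 4 mm thick, 55 mm from hinge to rounded upper edge. 0 = leaning 0.65 rad from upright to the robot, at its stop, raised BAR face up; 0.65 = upright; 1.3 = leaning 0.65 rad over its bin, at its stop, raised RING face up. Stiff hinge: stays where left; 0.4 N at the edge moves it. Start: leans towards the robot, or nearly.
- tag_a_hinge (a point): middle of the hinge axis of tag_a, in bay_a at x = -65, z = 79 mm (91 mm above the table); fixed, axes as the bay's.
- tag_a_edge (a point): middle of the upper edge of tag_a, 55 mm from its hinge; moves with the tag; its z axis points from the hinge to the edge, y along the hinge.
- tag_b (a joint): angle (rad) of bay_b's tag, a white plate 50 mm wide (y), 4 mm thick, 55 mm from hinge to rounded upper edge. 0 = leaning 0.65 rad from upright to the robot, at its stop, raised BAR face up; 0.65 = upright; 1.3 = leaning 0.65 rad over its bin, at its stop, raised RING face up. Stiff hinge: stays where left; 0.4 N at the edge moves it. Start: leans over the bin, or nearly.
- tag_b_hinge (a point): middle of the hinge axis of tag_b, in bay_b at x = -65, z = 79 mm (91 mm above the table); fixed, axes as the bay's.
- tag_b_edge (a point): middle of the upper edge of tag_b, 55 mm from its hinge; moves with the tag; its z axis points from the hinge to the edge, y along the hinge.
- tag_c (a joint): angle (rad) of bay_c's tag, a white plate 50 mm wide (y), 4 mm thick, 55 mm from hinge to rounded upper edge. 0 = leaning 0.65 rad from upright to the robot, at its stop, raised BAR face up; 0.65 = upright; 1.3 = leaning 0.65 rad over its bin, at its stop, raised RING face up. Stiff hinge: stays where left; 0.4 N at the edge moves it. Start: any angle.
- tag_c_hinge (a point): middle of the hinge axis of tag_c, in bay_c at x = -65, z = 79 mm (91 mm above the table); fixed, axes as the bay's.
- tag_c_edge (a point): middle of the upper edge of tag_c, 55 mm from its hinge; moves with the tag; its z axis points from the hinge to the edge, y along the hinge.
- tag_d (a joint): angle (rad) of bay_d's tag, a white plate 50 mm wide (y), 4 mm thick, 55 mm from hinge to rounded upper edge. 0 = leaning 0.65 rad from upright to the robot, at its stop, raised BAR face up; 0.65 = upright; 1.3 = leaning 0.65 rad over its bin, at its stop, raised RING face up. Stiff hinge: stays where left; 0.4 N at the edge moves it. Start: any angle.
- tag_d_hinge (a point): middle of the hinge axis of tag_d, in bay_d at x = -65, z = 79 mm (91 mm above the table); fixed, axes as the bay's.
- tag_d_edge (a point): middle of the upper edge of tag_d, 55 mm from its hinge; moves with the tag; its z axis points from the hinge to the edge, y along the hinge.
- carton_b: loose white carton 44 x 60 x 20 mm lying in the bin of bay_b; bystander; origin at the centre of its underside.
- carton_d: loose white carton 44 x 60 x 20 mm lying in the bin of bay_d; bystander; origin at the centre of its underside.
- pill_jar: loose amber jar, 40 mm across, 65 mm tall, standing on the tray's +y end; bystander; origin at the centre of its underside.
- dose_cup: loose clear dosing cup, 38 mm across, 34 mm tall, standing on the tray's -y end; bystander; origin at the centre of its underside.
- organiser: loose pill organiser with five coloured rows, 160 x 100 x 26 mm, on the table left of the tray; bystander; origin at the centre of its underside.
- loose_carton: loose carton 100 x 55 x 24 mm on the table to the right; bystander; origin at the centre of its underside.
- mortar: loose white ceramic bowl, 90 mm across, 55 mm tall, on the table to the right; bystander; origin at the centre of its underside.
- marker: loose marker pen, 125 x 12 mm, on the table in front of the tray, on the left; bystander; origin at the centre of its underside.

How it is judged:
By the outcome, as a careful person would: the job done as asked, in the order asked, and still so for the second after the job is handed in, with the robot touching nothing.
It also fails if it takes over 51 s, if anything falls off the work surface, if the arm or the gripper's body presses on something with over 40 N, if the wrist force passes 120 N, or if a joint passes its speed limit or range.

ROBOT

A 6-joint arm with a two-finger parallel gripper is mounted at the origin on the work surface. World frame = base frame: x ahead of the robot, y to its left, z up, the work surface at z = 0. Lengths are in m, angles in rad, forces in N, time in s.
With the tool pointing down it reaches from about 0.4 to 0.925 m from the base axis. Payload 12.5 kg.
Tool frame: the origin (TCP) lies on the centre line of the jaws, within the pads' length; the fingertips stand 22 mm ahead of it and the grasp point (between the pads) lies 3 mm ahead of it; z points along the fingers, y is the line along which they close (so a half turn about z gives the same grasp; the last joint's range is limited). The gripper opens to 95 mm and grips with 3 to 60 N. Pads are 20 mm wide; open, the fingers measure 119 mm over their backs; the gripper's body (75 mm by 180 mm) begins 59 mm behind the grasp point.
Start: joints at [-1.399, 0.491, 1.559, -0, 1.092, -0.106], TCP at [0.171, -0.601, 0.237] pointing down, gripper open.
Joint ranges: [-3.1, 3.1], [-0.84, 2.19], [0.05, 2.79], [-1.13, 4.28], [0.06, 2.93], [-2.69, 2.69]. Speed limits (rad/s): [2.22, 2.22, 2.79, 3.14, 3.14, 3.14].

INTERFACE

Orientations are given as [roll, pitch, yaw] about the fixed x, y, z axes, in that order (R = Rz(yaw) Ry(pitch) Rx(roll)).
In Python, from bench import bot gives the robot as it stands.
- The arm moves only by the shell command python3 -m handwheel 'ROWS' [OPENING] [FORCE]. ROWS is JSON, a list of rows, each an object of numbers: "x", "y", "z": the shift along the tool's x, y, z in m; "turn": the turn about the tool's z in rad. A call has 1 to 20 rows; each row is the pose to reach, as a shift and turn from the pose commanded when the call began, along the tool's axes at that moment; what a row does not reach only later rows make up. A row lasts 1/12 s, in which the tool goes at most 41.7 mm and 7.16 degrees, less where a joint would pass 70% of its speed; a pose out of reach is approached as far as the arm can. A call with a gripper value outside its range is refused whole. OPENING is the closure, from 0 (fully open) to 1 (shut), set as the call begins (- or left out, the last holds). The fingers move at their own pace and stop on an object; FORCE is the grip in N (left out, the last holds). Time passes only in rows, so rows that repeat a pose let the fingers close. It gives the time, the measured TCP pose, the force, the opening and the grip force at its end, in the units of the state.
- bot.observe(): the state, without advancing time (a new reading comes with each control period).
- bot.snapshot(name): name is "side" or "top" or "wrist"; returns the picture (420x560x3 uint8, red, green, blue); there is no depth.
- bot.camera_params(name): a dict with "camera_matrix" (3x3 intrinsics, pixels), "position" and "rotation" of the camera in the world; the wrist camera has in their place "tool_from_camera" (4x4, takes a point from camera to tool coordinates, whose origin is the TCP and whose axes are the flange's). Camera axes: x right, y down, z forward; pixel columns grow to the right and rows downward; lengths in m; the calibration is good to about 2 mm. A picture is of the moment at which its call begins: read the wrist's pose just before it. camera_params takes no time and is no camera call.
- bot.sign_off(): hands the job in; it is judged then, once.
The state is a dict: "time": time; "joint_positions": joint angles; "dq": joint speeds; "joint_efforts": joint torques, N m; "tcp_pos": TCP position; "ee_rot": TCP orientation; "contact_force": force on the tool from outside, world axes, zero at the start; "ft_torque": the same for the moment, N m; "gripper_width": finger opening in m; "grasp_force": force on a finger pad.
Only numpy, scipy, OpenCV 4.12 (cv2) and the standard library are available. Lean on these libraries where they do the work, as an engineer would, in place of code of your own. Each camera call takes 0.05 s, during which the arm holds its last target. There are 200 camera calls.

## Working session

There is one attempt and no reset: what is moved stays moved. The work goes in short steps, Python scripts to look and compute and a shell command to move; the robot and the scene stay as the last step left them, time stands still between calls to the robot, and variables do not carry over. Pictures are saved under pics/ and viewed, at most 10 in all, crops included, and the job is handed in when it is done.

```bash
mkdir -p pics; python3 - <<'E'
from bench import bot
import cv2,numpy as np
for n in("top","side"):
    cv2.imwrite(f"pics/{n}0.png",bot.snapshot(n)[:,:,::-1])
    p=bot.camera_params(n);print(n,{k:np.round(v,4).tolist() for k,v in p.items()})
s=bot.observe();print(s["time"],s["tcp_pos"],s["ee_rot"],s["gripper_width"])
print(np.round(bot.camera_params("wrist")["tool_from_camera"],4).tolist())
E
```

```text
top {'camera_matrix': [[433.7876, 0.0, 281.2726], [0.0, 433.7876, 210.2676], [0.0, 0.0, 1.0]], 'position': [0.4392, 0.027, 1.4259], 'rotation': [-3.0864, 0.0028, -1.5424]}
side {'camera_matrix': [[443.4365, 0.0, 279.2338], [0.0, 443.4365, 214.2393], [0.0, 0.0, 1.0]], 'position': [0.3086, 0.988, 0.8208], 'rotation': [-2.1774, -0.0034, -2.9241]}
0.1 [ 0.17139859 -0.60085984  0.23613431] [-3.14065097e+00 -9.58548109e-05  2.77789583e-01] 0.09527074287900265
[[-0.0004, -0.9603, -0.2789, 0.078], [1.0, -0.0004, 0.0002, 0.0002], [-0.0003, -0.2789, 0.9603, -0.15], [0.0, 0.0, 0.0, 1.0]]
```

View pics/top0.png

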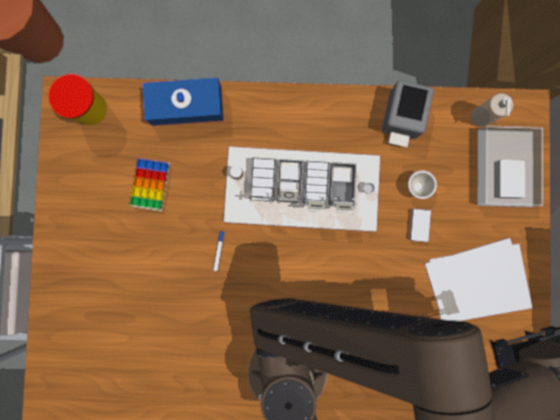

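View pics/side0.png

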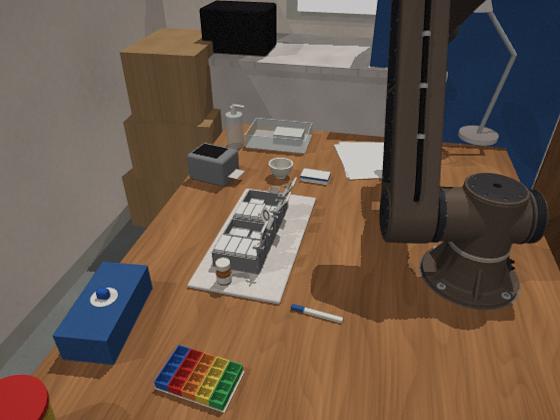

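The four bays run left to right in the top view at about u=262, 290, 316 and 343, v≈180. The fill order looks like full, not, full, not. I'll enlarge to check.

```bash
python3 - <<'E'
import cv2,numpy as np
a=cv2.imread("pics/top0.png")[140:220,220:380]
b=cv2.imread("pics/side0.png")[170:300,190:320]
a=cv2.resize(a,None,fx=5,fy=5,interpolation=cv2.INTER_CUBIC);cv2.imwrite("pics/tc.png",a)
b=cv2.resize(b,None,fx=4.6,fy=4.6,interpolation=cv2.INTER_CUBIC);cv2.imwrite("pics/sc.png",b)
E
```

```text
(no output)
```

View pics/tc.png

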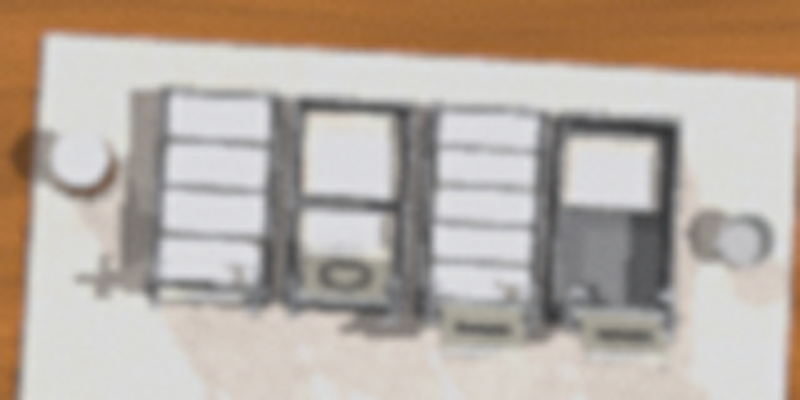

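View pics/sc.png

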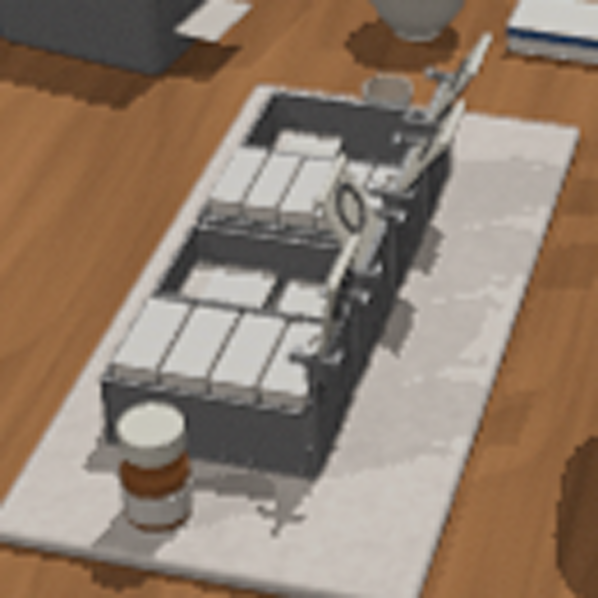

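From +y to -y the bays are C (four cartons, tag near upright), B (two flat, ring up), A (five cartons, bar up) and D (one carton, tag near bar up). So C and A get pushed to +x, and B and D towards the robot. Next I compute the geometry from the rim's back corners, crop pixels (163,88) and (682,120).

```bash
cat > h.py <<'E'
import numpy as np
from bench import bot
from scipy.spatial.transform import Rotation as R
def ray(n,u,v,z):
    p=bot.camera_params(n);K=np.array(p["camera_matrix"]);r=np.array(p["rotation"])
    M=r if r.shape==(3,3) else R.from_euler("xyz",r).as_matrix()
    d=M@np.linalg.solve(K,[u,v,1]);c=np.array(p["position"]);return c+d*(z-c[2])/d[2]
def goto(P,yaw):
    "shift in tool axes from present pose to P"
    s=bot.observe();M=R.from_euler("xyz",s["ee_rot"]).as_matrix()
    print("shift",np.round(M.T@(np.array(P)-s["tcp_pos"]),4),"turn",round(s["ee_rot"][2]-yaw,4),"tcp",np.round(s["tcp_pos"],4),np.round(s["ee_rot"],4))
E
python3 - <<'E'
from h import *
q=lambda x,y,z:ray("top",220+x/5,140+y/5,z)
l=q(163,88,.062);r=q(682,120,.062)
d=l-r;print("back rim",l,r,np.linalg.norm(d))
yaw=np.arctan2(-d[0],d[1]);print("yaw",yaw)
m=(l+r)/2; ex=np.array([np.cos(yaw),np.sin(yaw),0]);ey=np.array([-ex[1],ex[0],0])
h=m-.130*ex;h[2]=.091
for n,k in zip("CBAD",(1.5,.5,-.5,-1.5)):print(n,np.round(h+k*.085*ey,4))
# checks: A and D tag edge centre, lean to robot z~.135; ring B
for n,x,y in(("A",483,335),("D",622,338),("B",345,262)):print(n,q(x,y,.125), (q(x,y,.125)-h)@np.c_[ex,ey])
P=h-.09*ex;P[2]=.25
goto(P,yaw)
E
```

```text
back rim [0.67899787 0.12847763 0.062     ] [ 0.66775326 -0.20074183  0.062     ] 0.3294114388661175
yaw -0.03414206693324157
C [0.5478 0.0957 0.091 ]
B [0.5449 0.0108 0.091 ]
A [ 0.542  -0.0742  0.091 ]
D [ 0.5391 -0.1591  0.091 ]
A [ 0.52373645 -0.07322318  0.125     ] [-0.01828579 -0.04217746]
D [ 0.52428803 -0.15670417  0.125     ] [-0.01488487 -0.12559097]
B [0.56541224 0.01085734 0.125     ] [0.02049559 0.04327668]
shift [ 0.4282 -0.473  -0.0134] turn 0.3119 tcp [ 0.1714 -0.6009  0.2361] [-3.1407e+00 -1.0000e-04  2.7780e-01]
```

```bash
T='{"x":0.428,"y":-0.473,"z":-0.0134,"turn":0.312}'; python3 -m handwheel '[{"x":0.428,"y":-0.473,"z":-0.0134,"turn":0.312},{"x":0.428,"y":-0.473,"z":-0.0134,"turn":0.312},{"x":0.428,"y":-0.473,"z":-0.0134,"turn":0.312},{"x":0.428,"y":-0.473,"z":-0.0134,"turn":0.312},{"x":0.428,"y":-0.473,"z":-0.0134,"turn":0.312},{"x":0.428,"y":-0.473,"z":-0.0134,"turn":0.312},{"x":0.428,"y":-0.473,"z":-0.0134,"turn":0.312},{"x":0.428,"y":-0.473,"z":-0.0134,"turn":0.312},{"x":0.428,"y":-0.473,"z":-0.0134,"turn":0.312},{"x":0.428,"y":-0.473,"z":-0.0134,"turn":0.312},{"x":0.428,"y":-0.473,"z":-0.0134,"turn":0.312},{"x":0.428,"y":-0.473,"z":-0.0134,"turn":0.312},{"x":0.428,"y":-0.473,"z":-0.0134,"turn":0.312},{"x":0.428,"y":-0.473,"z":-0.0134,"turn":0.312},{"x":0.428,"y":-0.473,"z":-0.0134,"turn":0.312},{"x":0.428,"y":-0.473,"z":-0.0134,"turn":0.312},{"x":0.428,"y":-0.473,"z":-0.0134,"turn":0.312},{"x":0.428,"y":-0.473,"z":-0.0134,"turn":0.312},{"x":0.428,"y":-0.473,"z":-0.0134,"turn":0.312},{"x":0.428,"y":-0.473,"z":-0.0134,"turn":0.312}]' 1 10
python3 - <<'E'
from h import *
import cv2
goto([.453,-.0287,.25],-.0341)
s=bot.observe();im=bot.snapshot("wrist")
p=bot.camera_params("wrist");K=p["camera_matrix"]
W=np.eye(4);W[:3,:3]=R.from_euler("xyz",s["ee_rot"]).as_matrix();W[:3,3]=s["tcp_pos"]
C=np.linalg.inv(W@np.array(p["tool_from_camera"]))
im=im[:,:,::-1].copy()
for P in([.5478,.0957,.091],[.5449,.0108,.091],[.542,-.0742,.091],[.5391,-.1591,.091]):
    c=C[:3,:3]@P+C[:3,3];u=K@c;u=u[:2]/u[2];print(u);cv2.circle(im,tuple(int(i) for i in u),3,(0,0,255),-1)
cv2.imwrite("pics/w1.png",im)
E
```

```text
time: 1.77
tcp_pos: [0.4529, -0.0297, 0.2499]
ee_rot: [3.141, 0.0, -0.036]
contact_force: [-0.3, 0.1, 0.3]
gripper_width: 0.0009
grasp_force: 0.0
shift [ 0.0001 -0.001  -0.0001] turn -0.0014 tcp [ 0.4529 -0.0297  0.2499] [ 3.1414e+00  3.0000e-04 -3.5500e-02]
[122.1304413   89.62054773]
[224.6615015   89.43383585]
[327.3308796   89.24252941]
[429.89731524  89.05575274]
```

View pics/w1.png

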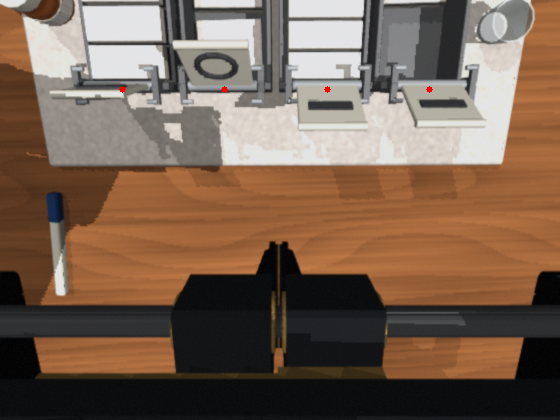

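The wrist view has the tags C (~118,90, upright), B (~216,65, ring up), A (~330,105, bar up) and D (~442,105, bar up). This agrees with the computed hinges (red dots) to within a few mm. Next I push A over.

```bash
python3 -m handwheel '[{"y":0.03,"z":0.03},{"y":0.041,"z":0.065},{"y":0.041,"z":0.1},{"y":0.041,"z":0.107},{"y":0.041,"z":0.107,"x":0.02},{"y":0.041,"z":0.107,"x":0.035},{"y":0.041,"z":0.107,"x":0.045},{"y":0.041,"z":0.107,"x":0.055},{"y":0.041,"z":0.107,"x":0.065},{"y":0.041,"z":0.107,"x":0.075},{"y":0.041,"z":0.107,"x":0.082},{"y":0.041,"z":0.107,"x":0.089},{"y":0.041,"z":0.107,"x":0.094},{"y":0.041,"z":0.107,"x":0.097},{"y":0.041,"z":0.107,"x":0.097}]'
```

```text
$[0]: bad value
```

```bash
python3 -m handwheel '[{"x":0,"y":0.03,"z":0.03,"turn":0},{"x":0,"y":0.041,"z":0.065,"turn":0},{"x":0,"y":0.041,"z":0.1,"turn":0},{"x":0,"y":0.041,"z":0.107,"turn":0},{"x":0.02,"y":0.041,"z":0.107,"turn":0},{"x":0.035,"y":0.041,"z":0.107,"turn":0},{"x":0.045,"y":0.041,"z":0.107,"turn":0},{"x":0.055,"y":0.041,"z":0.107,"turn":0},{"x":0.065,"y":0.041,"z":0.107,"turn":0},{"x":0.075,"y":0.041,"z":0.107,"turn":0},{"x":0.082,"y":0.041,"z":0.107,"turn":0},{"x":0.089,"y":0.041,"z":0.107,"turn":0},{"x":0.094,"y":0.041,"z":0.107,"turn":0},{"x":0.097,"y":0.041,"z":0.107,"turn":0},{"x":0.097,"y":0.041,"z":0.107,"turn":0}]'
```

```text
time: 3.07
tcp_pos: [0.5493, -0.0731, 0.1429]
ee_rot: [3.141, -0.0, -0.034]
contact_force: [-0.1, 0.4, -0.1]
gripper_width: 0.0006
grasp_force: 0.0
```

```bash
for i in 1; do python3 -m handwheel '[{"x":0.003,"y":0,"z":0,"turn":0},{"x":0.006,"y":0,"z":0,"turn":0},{"x":0.006,"y":0,"z":0,"turn":0}]'; done; python3 -m handwheel '[{"x":0.003,"y":0,"z":0,"turn":0},{"x":0.003,"y":0,"z":0,"turn":0}]';python3 -m handwheel '[{"x":0.003,"y":0,"z":0,"turn":0},{"x":0.003,"y":0,"z":0,"turn":0}]'
```

```text
time: 3.32
tcp_pos: [0.555, -0.0733, 0.143]
ee_rot: [3.142, 0.0, -0.034]
contact_force: [-0.4, -0.2, 0.3]
gripper_width: 0.0003
grasp_force: 0.5
time: 3.48
tcp_pos: [0.556, -0.0733, 0.1426]
ee_rot: [-3.141, 0.005, -0.034]
contact_force: [-9.6, -1.2, 4.1]
gripper_width: 0.0006
grasp_force: 5.2
time: 3.65
tcp_pos: [0.5569, -0.0732, 0.1423]
ee_rot: [-3.141, 0.011, -0.034]
contact_force: [-20.5, -2.7, 8.6]
gripper_width: 0.0007
grasp_force: 10.8
```

A hit its stop with a sharp force rise (20 N). Back off and do C the same way, 170 mm to +y.

```bash
python3 -m handwheel '[{"x":-0.03,"y":0,"z":0,"turn":0},{"x":-0.065,"y":0,"z":0,"turn":0},{"x":-0.09,"y":-0.02,"z":0,"turn":0},{"x":-0.09,"y":-0.06,"z":0,"turn":0},{"x":-0.09,"y":-0.1,"z":0,"turn":0},{"x":-0.09,"y":-0.14,"z":0,"turn":0},{"x":-0.09,"y":-0.17,"z":0,"turn":0},{"x":-0.075,"y":-0.17,"z":0,"turn":0},{"x":-0.06,"y":-0.17,"z":0,"turn":0},{"x":-0.05,"y":-0.17,"z":0,"turn":0},{"x":-0.04,"y":-0.17,"z":0,"turn":0},{"x":-0.03,"y":-0.17,"z":0,"turn":0},{"x":-0.022,"y":-0.17,"z":0,"turn":0},{"x":-0.015,"y":-0.17,"z":0,"turn":0},{"x":-0.01,"y":-0.17,"z":0,"turn":0},{"x":-0.007,"y":-0.17,"z":0,"turn":0},{"x":-0.004,"y":-0.17,"z":0,"turn":0},{"x":-0.004,"y":-0.17,"z":0,"turn":0}]'; python3 -m handwheel '[{"x":0.003,"y":0,"z":0,"turn":0},{"x":0.003,"y":0,"z":0,"turn":0}]'
```

```text
time: 5.15
tcp_pos: [0.5611, 0.0964, 0.1425]
ee_rot: [3.141, 0.005, -0.034]
contact_force: [-7.0, -1.4, 2.5]
gripper_width: 0.0004
grasp_force: 3.7
time: 5.32
tcp_pos: [0.5619, 0.0964, 0.1423]
ee_rot: [3.141, 0.01, -0.034]
contact_force: [-17.6, -0.5, 6.9]
gripper_width: 0.0007
grasp_force: 8.8
```

C hits its stop too. For B, lift, pass over the tag, come down on the bin side and pull towards the robot.

```bash
python3 -m handwheel '[{"x":-0.02,"y":0,"z":0,"turn":0},{"x":-0.02,"y":0,"z":-0.035,"turn":0},{"x":-0.02,"y":0.02,"z":-0.06,"turn":0},{"x":0,"y":0.055,"z":-0.06,"turn":0},{"x":0.03,"y":0.08,"z":-0.06,"turn":0},{"x":0.055,"y":0.085,"z":-0.06,"turn":0},{"x":0.055,"y":0.085,"z":-0.06,"turn":0},{"x":0.055,"y":0.085,"z":-0.03,"turn":0},{"x":0.055,"y":0.085,"z":0,"turn":0},{"x":0.04,"y":0.085,"z":0,"turn":0},{"x":0.025,"y":0.085,"z":0,"turn":0},{"x":0.015,"y":0.085,"z":0,"turn":0},{"x":0.005,"y":0.085,"z":0,"turn":0},{"x":-0.003,"y":0.085,"z":0,"turn":0},{"x":-0.01,"y":0.085,"z":0,"turn":0},{"x":-0.016,"y":0.085,"z":0,"turn":0},{"x":-0.021,"y":0.085,"z":0,"turn":0},{"x":-0.021,"y":0.085,"z":0,"turn":0}]'; python3 -m handwheel '[{"x":-0.003,"y":0,"z":0,"turn":0},{"x":-0.003,"y":0,"z":0,"turn":0}]'; python3 -m handwheel '[{"x":-0.003,"y":0,"z":0,"turn":0},{"x":-0.003,"y":0,"z":0,"turn":0}]'
```

```text
time: 6.82
tcp_pos: [0.5409, 0.0123, 0.1431]
ee_rot: [3.142, 0.0, -0.034]
contact_force: [0.4, -0.3, 0.1]
gripper_width: 0.0003
grasp_force: 0.0
time: 6.98
tcp_pos: [0.5394, 0.0122, 0.1433]
ee_rot: [3.141, -0.002, -0.034]
contact_force: [3.3, -0.4, 1.0]
gripper_width: 0.0003
grasp_force: 1.4
time: 7.15
tcp_pos: [0.5382, 0.0122, 0.1439]
ee_rot: [3.141, -0.006, -0.034]
contact_force: [9.4, -0.3, 1.1]
gripper_width: 0.0002
grasp_force: 4.3
```

B is at its stop; press 2 mm more, then go over to D (170 mm to -y).

```bash
python3 -m handwheel '[{"x":-0.002,"y":0,"z":0,"turn":0},{"x":-0.002,"y":0,"z":0,"turn":0}]'; python3 -m handwheel '[{"x":0.02,"y":0,"z":0,"turn":0},{"x":0.03,"y":0,"z":-0.035,"turn":0},{"x":0.055,"y":0.02,"z":-0.06,"turn":0},{"x":0.085,"y":0.06,"z":-0.06,"turn":0},{"x":0.085,"y":0.1,"z":-0.06,"turn":0},{"x":0.085,"y":0.14,"z":-0.06,"turn":0},{"x":0.085,"y":0.17,"z":-0.06,"turn":0},{"x":0.085,"y":0.17,"z":-0.03,"turn":0},{"x":0.085,"y":0.17,"z":0,"turn":0},{"x":0.07,"y":0.17,"z":0,"turn":0},{"x":0.055,"y":0.17,"z":0,"turn":0},{"x":0.045,"y":0.17,"z":0,"turn":0},{"x":0.035,"y":0.17,"z":0,"turn":0},{"x":0.025,"y":0.17,"z":0,"turn":0},{"x":0.018,"y":0.17,"z":0,"turn":0},{"x":0.011,"y":0.17,"z":0,"turn":0},{"x":0.007,"y":0.17,"z":0,"turn":0},{"x":0.007,"y":0.17,"z":0,"turn":0}]'; python3 -m handwheel '[{"x":-0.004,"y":0,"z":0,"turn":0},{"x":-0.004,"y":0,"z":0,"turn":0}]'; python3 -m handwheel '[{"x":-0.004,"y":0,"z":0,"turn":0},{"x":-0.004,"y":0,"z":0,"turn":0}]'
```

```text
time: 7.32
tcp_pos: [0.5374, 0.0121, 0.1443]
ee_rot: [3.141, -0.009, -0.035]
contact_force: [13.4, -0.3, 1.1]
gripper_width: 0.0007
grasp_force: 6.1
time: 8.82
tcp_pos: [0.5346, -0.1577, 0.1434]
ee_rot: [3.141, -0.001, -0.034]
contact_force: [1.2, 0.3, -0.3]
gripper_width: 0.0005
grasp_force: 0.0
time: 8.98
tcp_pos: [0.5328, -0.158, 0.1439]
ee_rot: [3.14, -0.006, -0.035]
contact_force: [7.0, 0.7, 2.6]
gripper_width: 0.0004
grasp_force: 3.6
time: 9.15
tcp_pos: [0.5312, -0.1583, 0.1448]
ee_rot: [3.139, -0.011, -0.035]
contact_force: [16.8, 2.6, 2.8]
gripper_width: 0.0006
grasp_force: 7.9
```

D is against its stop. Back away, lift, retreat clear and look.

```bash
python3 -m handwheel '[{"x":0.025,"y":0,"z":0,"turn":0},{"x":0.03,"y":0,"z":-0.035,"turn":0},{"x":0.03,"y":0,"z":-0.07,"turn":0},{"x":0.02,"y":0,"z":-0.106,"turn":0},{"x":-0.02,"y":-0.03,"z":-0.106,"turn":0},{"x":-0.05,"y":-0.06,"z":-0.106,"turn":0},{"x":-0.075,"y":-0.09,"z":-0.106,"turn":0},{"x":-0.075,"y":-0.125,"z":-0.106,"turn":0},{"x":-0.075,"y":-0.125,"z":-0.106,"turn":0},{"x":-0.075,"y":-0.125,"z":-0.106,"turn":0}]'
python3 - <<'E'
from h import *
import cv2
cv2.imwrite("pics/w2.png",bot.snapshot("wrist")[:,:,::-1])
b=bot.snapshot("side")[170:300,190:320,::-1]
cv2.imwrite("pics/s2.png",cv2.resize(b,None,fx=4.6,fy=4.6,interpolation=cv2.INTER_CUBIC))
E
```

```text
time: 9.98
tcp_pos: [0.4562, -0.0285, 0.2495]
ee_rot: [3.141, -0.001, -0.031]
contact_force: [1.3, 0.1, 0.3]
gripper_width: 0.0005
grasp_force: 0.0
```

View pics/w2.png

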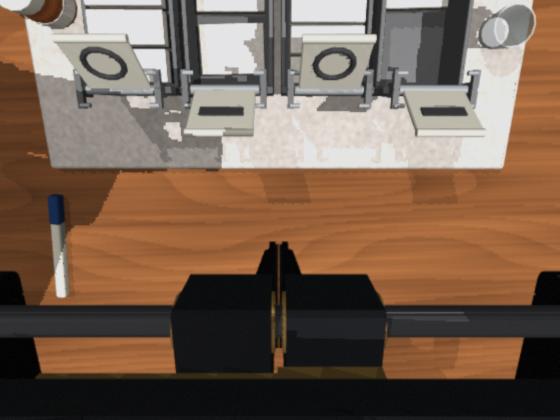

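View pics/s2.png

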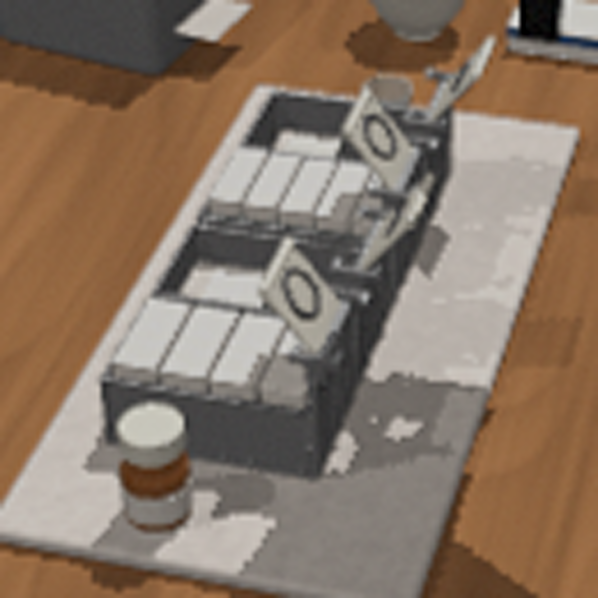

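C (105,63) and A (335,63) show rings with their upper edges level at v≈37. B (222,110) and D (443,110) show bars with their edges level at v≈133. The jar, cup, marker and cartons are unmoved, so I'm handing in.

```bash
python3 -c "
from bench import bot
print(bot.sign_off())"
```

```text
the job is handed in; nothing more can be done
None
```

Job handed in: tags A and C (full bins) show the ring and tags B and D show the bar, each pushed against its stop; in the final pictures nothing else around the tray had moved.

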